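# Prime the freeze dryer's hand lubricator until its pin stands out

### The job

Two hand lubricator pumps are bolted to the bench; one already shows its indicator pin standing fully out, the other's pin is still down. With the fingertips, press the black plunger cap of the pump whose pin is down, all the way down and letting it spring all the way up, again and again until its pin stands fully out like its neighbour's. Do not slam the plunger, touch either pin, press the neighbour's plunger, or lift or shift anything else on the bench, and finish clear of everything with the plunger up.

Things in the scene. Friction and masses are not known exactly. Their poses are not given: they have to be found in the camera images.
- pump_a: The pump to be worked: its pin is still sunk or nearly so. Grey hand lubricator pump bolted to the bench, on a steel foot plate 80 x 130 x 10 mm. Origin: centre of the foot plate's underside; z up. Its thick barrel (50 mm wide, top 116 mm up) stands at local y = -30 mm and carries the spring plunger; its slimmer indicator tower (36 mm wide, top 95 mm up) stands at local y = +30 mm and carries the pin. A small brass outlet points along local +x.
- plunger_a_top (a point): Pump a. Centre of the flat top of the black round plunger cap (cap 48 mm wide, 20 mm tall, flat top 38 mm wide; 155 mm above the bench when up, 139.5 mm when fully down).
- plunger_a (a joint): Pump a. Downward travel of the plunger in m: 0 = fully up, 0.0155 = fully down. A spring pushes it back up: about 7 N to start it, 15 N at the bottom; it rises by itself, in about 0.2 s, when let go.
- pin_a (a joint): Pump a. Rise in m of the steel indicator pin (12 mm wide, head 18 mm), 0 = fully sunk, 0.040 = fully out. It starts between 0 and 0.0155. A ratchet inside lifts it 8 mm during the return of each stroke (the first lift: 0 to 15 mm); a stroke counts only if it goes at least 11 mm down and comes all the way up. It stays up between strokes; 3 to 5 strokes in all, extra ones do nothing.
- pin_a_top (a point): Pump a. Centre of the top of the indicator pin's head: 101 mm above the bench when fully sunk, 141 mm when fully out.
- pump_b: The neighbour, already pumped: its pin stands fully out (40 mm). The two pumps may stand either way round. Same make, sizes and frame as pump a.
- plunger_b_top (a point): Pump b. Centre of the flat top of the black round plunger cap (cap 48 mm wide, 20 mm tall, flat top 38 mm wide; 155 mm above the bench when up, 139.5 mm when fully down).
- plunger_b (a joint): Pump b, to be left alone. Downward travel of the plunger in m: 0 = fully up, 0.0155 = fully down. A spring pushes it back up: about 7 N to start it, 15 N at the bottom; it rises by itself, in about 0.2 s, when let go.
- pin_b (a joint): Pump b. Rise in m of the steel indicator pin (12 mm wide, head 18 mm), 0 = fully sunk, 0.040 = fully out, and it starts so.
- pin_b_top (a point): Pump b. Centre of the top of the indicator pin's head: 101 mm above the bench when fully sunk, 141 mm when fully out.
- reagent_jar: Bystander: amber glass jar with black lid, 44 mm wide, 75 mm tall. Origin: centre of its underside.
- vial: Bystander: small glass vial, 26 mm wide, 55 mm tall. Origin: centre of its underside.
- wrench: Bystander: steel wrench lying flat, 170 mm long. Origin: middle of its length, lying.
- screwdriver: Bystander: screwdriver lying flat, 180 mm long. Origin: middle of its length, lying.
- wash_bottle: Bystander: white plastic bottle, 64 mm wide, 150 mm tall. Origin: centre of its underside.
- beaker: Bystander: glass beaker, 70 mm wide, 90 mm tall. Origin: centre of its underside.
- steel_dish: Bystander: shallow steel dish, 90 mm wide, 22 mm tall. Origin: centre of its underside.
- filter_box: Bystander: cardboard box 70 x 110 x 45 mm. Origin: centre of its underside.
Things that resemble listed ones, but are neither listed nor needed, are in the scene too. What is shaped like the pump_a but orange is not meant.

How it is judged:
By the outcome, as a careful person would: the job done as asked, in the order asked, and still so for the second after the job is handed in, with the robot touching nothing.
It also fails if it takes over 48 s, if anything falls off the work surface, if the arm or the gripper's body presses on something with over 40 N, if the wrist force passes 120 N, or if a joint passes its speed limit or range.

### The arm

A 6-joint arm with a two-finger parallel gripper is mounted at the origin on the work surface. World frame = base frame: x ahead of the robot, y to its left, z up, the work surface at z = 0. Lengths are in m, angles in degrees, forces in N, time in s.
With the tool pointing down it reaches from about 0.3 to 0.875 m from the base axis. Payload 6.4 kg.
Tool frame: the origin (TCP) lies between the finger pads; the fingertips stand 14 mm ahead of it and the grasp point (between the pads) lies 5 mm behind it; z points along the fingers, y is the direction in which the jaws open and shut (so a half turn about z gives the same grasp; the last joint's range is limited). The gripper opens to 85 mm and grips with 20 to 120 N. Pads are 22 mm wide; open, the fingers measure 114 mm over their backs; the gripper's body (76 mm by 85 mm) begins 54 mm behind the grasp point. The pads swing forward as they close: fully open they stand 13 mm farther back than shut.
Start: joints at [-82.179, 10.359, 92.074, -0, 77.567, -11.82], TCP at [0.193, -0.542, 0.211] pointing down, gripper open.
Joint ranges: [-171.53, 171.53], [-51.25, 118.39], [17.06, 147.69], [-65.23, 245.23], [0, 150.52], [-178.68, 178.68]. Speed limits (degrees/s): [147.25, 147.25, 172.46, 180, 180, 180].

### API

Orientations are given as a 3x3 rotation matrix whose columns are the frame's x, y, z axes.
In Python, from cell import env, vision, job gives the robot as it stands. The module is installed in compiled form; this text tells all that it offers.
- The arm moves only by the shell command python3 -m crank 'ROWS' [OPENING] [FORCE]. ROWS is JSON, a list that holds one entry, the list of rows, each a list of 6 numbers: the shift along the world's x, y, z in m, then the turn, a rotation vector about the world's x, y, z in degrees. In form: [[[x, y, z, ax, ay, az], ...]]. A call has 1 to 10 rows; each row is the pose to reach, as a shift and turn from the pose measured when the call began; what a row does not reach only later rows make up. A row lasts 1/10 s, in which the tool goes at most 50 mm and 8.59 degrees, less where a joint would pass 70% of its speed; a pose out of reach is approached as far as the arm can. A call with a gripper value outside its range is refused whole. OPENING is the closure in counts, from 0 (fully open) to 255 (shut), set as the call begins (- or left out, the last holds). The fingers move at their own pace and stop on an object; FORCE is the grip in N (left out, the last holds). Time passes only in rows, so rows that repeat a pose let the fingers close. It gives the time, the measured TCP pose, the force and the opening at its end, in the units of the state.
- env.sense(): the state, without advancing time (a new reading comes with each control period).
- vision.grab_frame(name): name is "scene" or "top" or "wrist"; returns a dict with "frame" (480x640x3 uint8, red, green, blue), "fx", "fy", "cx", "cy" (pixels), "k1" (the pictures are not rectified: a ray, as slopes to the right and down, at radius r is drawn at 1 + k1 r^2 times it, then the intrinsics apply), "world_from_camera" (4x4, takes a point from camera to world coordinates); the wrist camera has in their place "mount" (4x4, takes a point from camera to tool coordinates, whose origin is the TCP and whose axes are the flange's). Camera axes: x right, y down, z forward; pixel columns grow to the right and rows downward; lengths in m; the calibration is good to about 2 mm. A picture is of the moment at which its call begins: read the wrist's pose just before it. There is no depth.
- job.job_done(): hands the job in, once; it reports no verdict.
The state is a dict: "t": time; "joints": joint angles; "dq": joint speeds; "joint_torque": joint torques, N m; "eef_pos": TCP position; "tcp_rot": TCP orientation; "ft_force": force on the tool from outside, world axes, zero at the start; "ft_torque": the same for the moment, N m; "gripper_width": finger opening in m.
Only numpy, scipy, OpenCV 4.12 (cv2) and the standard library are available. Lean on these libraries where they do the work, as an engineer would, in place of code of your own. Each camera call takes 0.05 s, during which the arm holds its last target. There are 200 camera calls.

## Working session

There is one attempt and no reset: what is moved stays moved. The work goes in short steps, Python scripts to look and compute and a shell command to move; the robot and the scene stay as the last step left them, time stands still between calls to the robot, and variables do not carry over. Pictures are saved under pics/ and viewed, about 8 in all and at most 12, crops included, and the job is handed in when it is done.

```bash
mkdir -p pics; cat > h.py <<'E'
from cell import env, vision, job
import numpy as np, cv2
def grab(n,tag):
    s=env.sense(); f=vision.grab_frame(n)
    cv2.imwrite(f'pics/{tag}.png',f['frame'][:,:,::-1])
    if n=='wrist':
        T=np.eye(4);T[:3,:3]=s['tcp_rot'];T[:3,3]=s['eef_pos'];f['world_from_camera']=T@np.array(f['mount'])
    return {k:(np.array(v).tolist()) for k,v in f.items() if k!='frame'},f['frame']
def cast(f,u,v,z):
    K=np.array([[f['fx'],0,f['cx']],[0,f['fy'],f['cy']],[0,0,1.]])
    p=np.array([(u-f['cx'])/f['fx'],(v-f['cy'])/f['fy']]);q=p.copy()
    for _ in range(20): q=p/(1+f['k1']*(q@q))
    W=np.array(f['world_from_camera']);d=W[:3,:3]@np.r_[q,1];o=W[:3,3]
    return o+d*(z-o[2])/d[2]
E
python3 - <<'E'
from h import *
import json
for n in('scene','top'):
    f,_=grab(n,n+'0'); json.dump(f,open(n+'.json','w')); print(f)
s=env.sense();print(s['t'],s['eef_pos'],s['tcp_rot'],s['ft_force'])
E
```

```text
{'fx': 514.9654300735065, 'fy': 514.9654300735065, 'cx': 312.9670574217033, 'cy': 240.88655515296728, 'k1': -0.12422483598124755, 'world_from_camera': [[0.642557100787404, 0.41890257906915984, -0.6415925509830144, 1.2194556037927249], [0.7661202932536259, -0.3658963570748833, 0.5283744431218337, -0.589972551559338], [-0.013418960193099025, -0.8310478236109735, -0.5560390691118748, 0.7468233292071564], [0.0, 0.0, 0.0, 1.0]]}
{'fx': 568.135302561096, 'fy': 568.135302561096, 'cx': 326.5311100177799, 'cy': 240.66567425984442, 'k1': 0.004019885355499175, 'world_from_camera': [[-0.004724440051861069, -0.9901907930146546, 0.13964194604489658, 0.29107553302153344], [-0.9999594414336771, 0.005748782105938101, 0.006933036271853408, -0.0034334278541796608], [-0.007667799804687174, -0.13960352765352274, -0.9901777920721345, 1.5666893209321455], [0.0, 0.0, 0.0, 1.0]]}
0.1 [ 0.19321282 -0.54100433  0.21067522] [[ 9.41805425e-01  3.36158423e-01 -2.36963488e-04]
 [ 3.36158362e-01 -9.41804133e-01  1.59101451e-03]
 [ 3.11659738e-04 -1.57808336e-03 -9.99998706e-01]] [ 0.16404824 -0.23059929  0.35984569]
```

View pics/scene0.png

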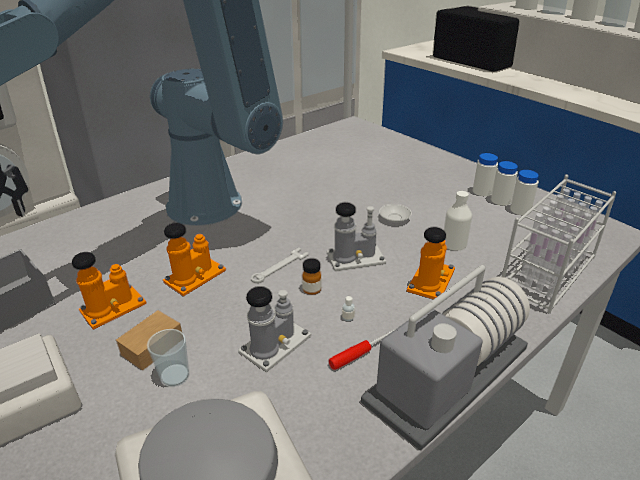

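View pics/top0.png

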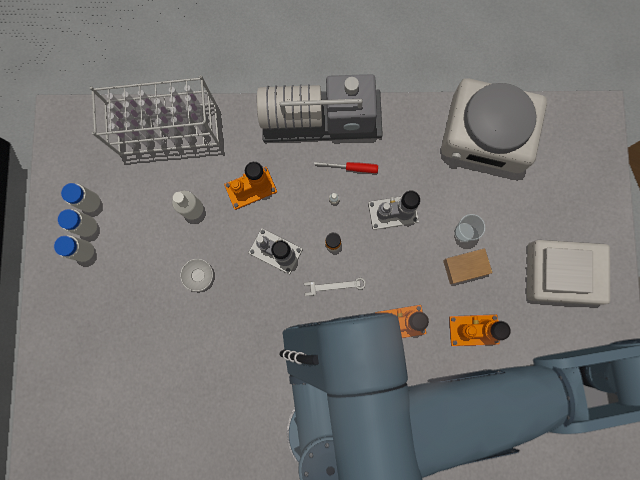

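Scene: a grey pump at (345,235) with a tall pin (370,212), the neighbour. The other grey pump at (270,330) has a low pin (283,296), so it is pump a. In the top view they are at (276,250) and (395,208) respectively.

```bash
python3 - <<'E'
from h import *
import json
def caps(n,pts,r=14):
    f=json.load(open(n+'.json'));im=cv2.imread(f'pics/{n}0.png')
    m=(im.max(2)<45).astype(np.uint8)
    k,l,st,c=cv2.connectedComponentsWithStats(m)
    for p in pts:
        i=min([j for j in range(1,k) if st[j,4]>40],key=lambda j:np.hypot(*(c[j]-p)))
        print(n,st[i],c[i].round(1),'z.147',cast(f,*c[i],.147).round(4))
caps('top',[(411,200),(282,250)]);caps('scene',[(259,298),(346,210)])
f=json.load(open('top.json'))
for nm,u,v,z in[('pinA',386,208,.105),('pinB',263,242,.141),('plateA',396,211,.01),('jar',333,242,.075),('beaker',469,229,.09)]:print(nm,cast(f,u,v,z).round(3))
im=cv2.imread('pics/scene0.png')[190:370,225:405]
im2=cv2.imread('pics/top0.png')[170:290,235:435]
cv2.imwrite('pics/c.png',np.hstack([cv2.resize(im,(400,400)),cv2.resize(im2,(400,240)) if 0 else cv2.copyMakeBorder(cv2.resize(im2,(400,240)),0,160,0,0,0)]))
E
```

```text
top [401 191  19  18 248] [410.6 199.7] z.147 [ 0.5953 -0.2081  0.147 ]
top [272 241  18  18 118] [280.8 250.8] z.147 [0.4663 0.1218 0.147 ]
scene [247 287  25  20 388] [258.7 296.6] z.147 [ 0.6018 -0.2107  0.147 ]
scene [336 203  19  14 204] [345.2 209.3] z.147 [0.476  0.1201 0.147 ]
pinA [ 0.583 -0.149  0.105]
pinB [0.49  0.168 0.141]
plateA [ 0.593 -0.186  0.01 ]
jar [ 0.498 -0.01   0.075]
beaker [ 0.528 -0.367  0.09 ]
```

View pics/c.png

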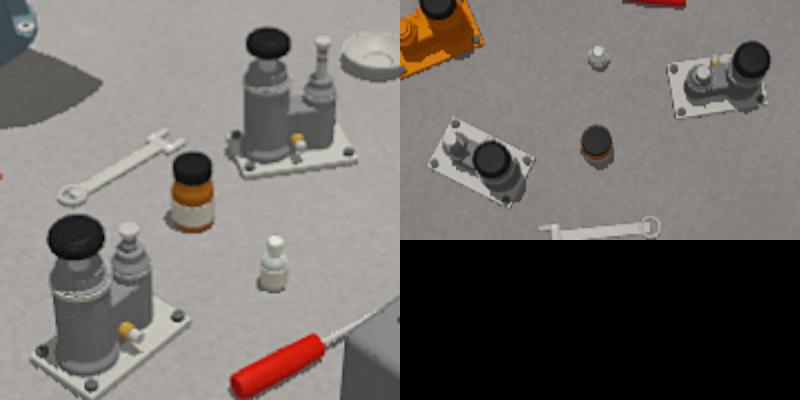

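```bash
python3 -m crank '[[[0,0,0.04,0,0,0],[0.03,0.025,0.07,0,0,0],[0.07,0.06,0.08,0,0,0],[0.11,0.09,0.08,0,0,0],[0.14,0.12,0.08,0,0,0],[0.17,0.145,0.08,0,0,0],[0.2,0.165,0.08,0,0,0],[0.23,0.19,0.08,0,0,0],[0.26,0.215,0.08,0,0,0],[0.29,0.24,0.08,0,0,0]]]' 255 40
python3 -m crank '[[[0.03,0.025,0,0,0,0],[0.06,0.05,0,0,0,0],[0.085,0.07,0,0,0,0],[0.11,0.091,0,0,0,0],[0.11,0.091,0,0,0,0],[0.11,0.091,0,0,0,0],[0.11,0.091,0,0,0,0]]]'
python3 - <<'E'
from h import *
import json
f,im=grab('wrist','w1');json.dump(f,open('w1.json','w'));s=env.sense();print(s['t'],s['eef_pos'],s['ft_force'],f['world_from_camera'])
E
```

```text
t: 1.1
eef_pos: [0.4841, -0.2996, 0.2902]
tcp_rot: [[0.942, 0.336, -0.001], [0.336, -0.942, 0.002], [-0.0, -0.002, -1.0]]
ft_force: [0.8, 0.5, -0.1]
gripper_width: -0.0
t: 1.8
eef_pos: [0.5935, -0.2091, 0.2898]
tcp_rot: [[0.942, 0.336, -0.002], [0.336, -0.942, 0.002], [-0.001, -0.003, -1.0]]
ft_force: [0.9, 0.0, -0.1]
gripper_width: -0.0001
1.85 [ 0.59337763 -0.20938661  0.29006031] [0.13913385 0.60404907 0.3248905 ] [[0.3358075212262987, -0.9008803494120888, -0.27504164181265206, 0.6636316925256827], [-0.9419259616918564, -0.32209025808777697, -0.09504392845320425, -0.1836909028781225], [-0.0029650259219027855, 0.29098532899117013, -0.9567229206688738, 0.4520403431390929], [0.0, 0.0, 0.0, 1.0]]
```

View pics/w1.png

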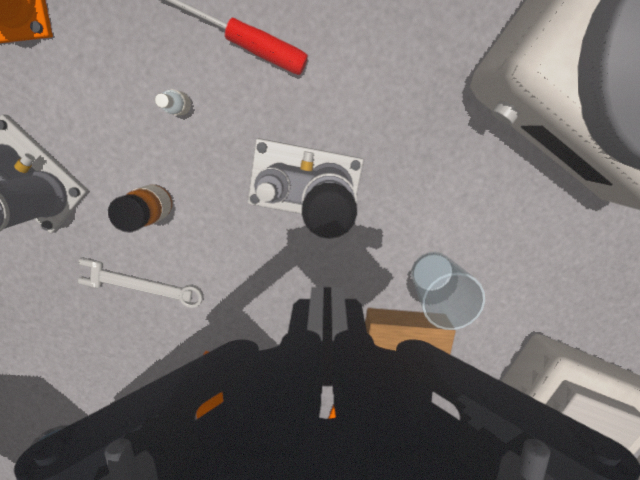

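The wrist view shows pump a's cap centred near (329,209) and its sunken pin at (266,188), with the shut fingers below at (327,295).

```bash
python3 - <<'E'
from h import *
import json
f=json.load(open('w1.json'))
im=cv2.imread('pics/w1.png');m=np.zeros((480,640),np.uint8);m[160:250,290:370]=(im.max(2)<50)[160:250,290:370]
m=cv2.morphologyEx(m,cv2.MORPH_OPEN,np.ones((9,9)))
k,l,st,c=cv2.connectedComponentsWithStats(m);print(st[1:],c[1:])
for z in(.145,.155):print(cast(f,329,209,z))
print('pin',cast(f,266,188,.105))
E
```

```text
[[318 223  23  14 289]] [[329.44290657 229.76470588]]
[ 0.60045885 -0.20710028  0.145     ]
[ 0.60251632 -0.20633786  0.155     ]
pin [ 0.59130681 -0.14681079  0.105     ]
```

```bash
python3 -m crank '[[[0.003,0.001,-0.02,0,0,0],[0.006,0.001,-0.045,0,0,0],[0.006,0.001,-0.07,0,0,0],[0.006,0.001,-0.09,0,0,0],[0.006,0.001,-0.1,0,0,0],[0.006,0.001,-0.105,0,0,0],[0.006,0.001,-0.105,0,0,0],[0.006,0.001,-0.105,0,0,0]]]'
python3 -m crank '[[[0,0,-0.003,0,0,0],[0,0,-0.006,0,0,0],[0,0,-0.009,0,0,0],[0,0,-0.012,0,0,0],[0,0,-0.015,0,0,0],[0,0,-0.018,0,0,0],[0,0,-0.021,0,0,0],[0,0,-0.021,0,0,0],[0,0,-0.021,0,0,0]]]'
```

```text
t: 2.65
eef_pos: [0.5999, -0.2089, 0.1864]
tcp_rot: [[0.942, 0.335, 0.0], [0.335, -0.942, 0.001], [0.001, -0.001, -1.0]]
ft_force: [-0.5, -0.0, 1.4]
gripper_width: 0.0002
t: 3.55
eef_pos: [0.5999, -0.209, 0.1653]
tcp_rot: [[0.942, 0.335, 0.0], [0.335, -0.942, 0.001], [0.001, -0.001, -1.0]]
ft_force: [0.7, -0.5, 0.3]
gripper_width: 0.0003
```

```bash
python3 -m crank '[[[0,0,-0.002,0,0,0],[0,0,-0.004,0,0,0],[0,0,-0.006,0,0,0],[0,0,-0.006,0,0,0]]]'
python3 - <<'E'
from h import *
f,im=grab('scene','s2');f,iw=grab('wrist','w2')
cv2.imwrite('pics/c2.png',np.hstack([cv2.resize(im[200:380,190:370],(400,400)),cv2.resize(iw[140:340,230:430],(400,400))])[:,:,::-1])
E
```

```text
t: 3.95
eef_pos: [0.5996, -0.2088, 0.1588]
tcp_rot: [[0.942, 0.335, -0.0], [0.335, -0.942, 0.002], [0.0, -0.002, -1.0]]
ft_force: [1.0, -0.5, 0.4]
gripper_width: -0.0001
```

View pics/c2.png

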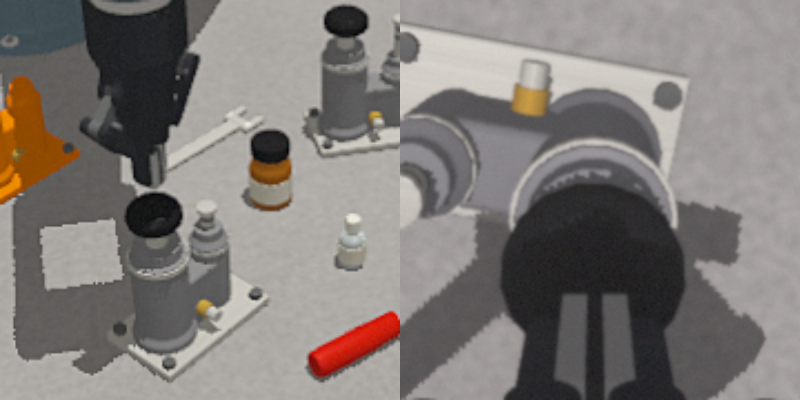

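```bash
cat >> h.py <<'E'
def proj(f,P):
    c=np.linalg.inv(np.array(f['world_from_camera']))@np.r_[P,1];p=c[:2]/c[2];p=p*(1+f['k1']*(p@p))
    return np.array([f['fx']*p[0]+f['cx'],f['fy']*p[1]+f['cy']]).round(1)
E
python3 - <<'E'
from h import *
import json
s=env.sense();R=np.array(s['tcp_rot']);p=np.array(s['eef_pos']);f=json.load(open('scene.json'));t=json.load(open('top.json'));w=json.load(open('w1.json'))
fw=dict(w);M=np.array(w['mount']);T=np.eye(4);T[:3,:3]=R;T[:3,3]=p;fw['world_from_camera']=T@M
for d in(-.03,-.015,0,.014):
    q=p+R[:,2]*d;print(d,'scene',proj(f,q),'wrist',proj(fw,q))
for P in((.6,-.208,.155),(.6,-.208,.135)):print(proj(f,P),proj(t,P),proj(fw,P))
E
```

```text
-0.03 scene [257.1 277.3] wrist [329.  319.4]
-0.015 scene [257.8 284. ] wrist [328.8 302.5]
0 scene [258.4 290.5] wrist [328.7 288.3]
0.014 scene [259.  296.5] wrist [328.6 277. ]
[259.  292.1] [411.  197.3] [327.  283.9]
[259.9 300.6] [409.9 198.9] [327.1 268.9]
```

```bash
python3 - <<'E'
import cv2,numpy as np
a=cv2.imread('pics/s2.png')[255:315,230:290];b=cv2.imread('pics/w2.png')[220:320,280:380]
g=lambda x:np.clip(cv2.resize(x,(400,480),interpolation=cv2.INTER_NEAREST).astype(float)*2.5,0,255).astype(np.uint8)
cv2.imwrite('pics/c3.png',np.hstack([g(a),g(b)]))
E
```

```text
(no output)
```

View pics/c3.png

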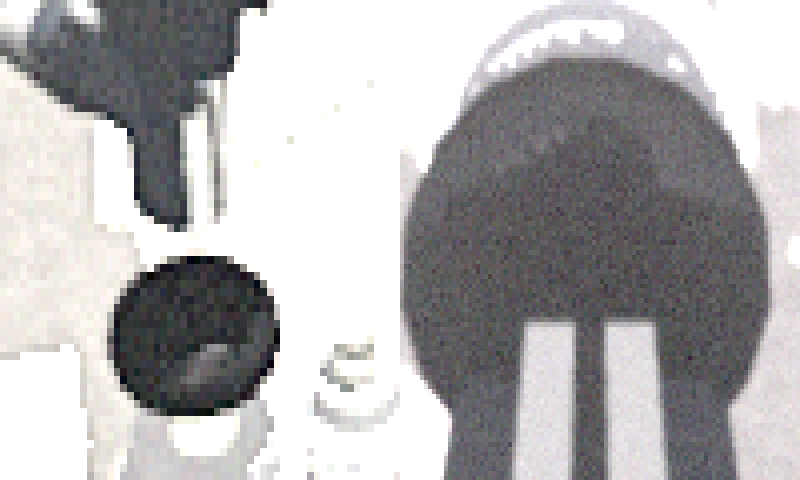

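```bash
cat >> h.py <<'E'
def ray(f,u,v):
    a=cast(f,u,v,0.);o=np.array(f['world_from_camera'])[:3,3];d=a-o;return o,d/np.linalg.norm(d)
def tri(L):
    A=np.zeros((3,3));b=np.zeros(3)
    for f,u,v in L:
        o,d=ray(f,u,v);P=np.eye(3)-np.outer(d,d);A+=P;b+=P@o
    x=np.linalg.solve(A,b);return x.round(4),[(proj(f,x)-(u,v)).round(1).tolist() for f,u,v in L]
E
python3 - <<'E'
from h import *
import json
s=env.sense();T=np.eye(4);T[:3,:3]=s['tcp_rot'];T[:3,3]=s['eef_pos']
f,t,w=[json.load(open(n+'.json')) for n in('scene','top','w1')]
fw=dict(w);fw['world_from_camera']=T@np.array(w['mount'])
print(s['joints'],s['eef_pos'])
print('tip s,w2',tri([(f,258.5,283),(fw,327.5,286.7)]))
print('cap s,t',tri([(f,259,297),(t,410.8,199.8)]))
print('cap t,w1',tri([(t,410.8,199.8),(w,329,209)]))
print('cap s,w1',tri([(f,259,297),(w,329,209)]))
print('cap s,w2',tri([(f,259,297),(fw,326.5,270)]))
E
```

```text
[-2.99243196e+01  2.05907123e+01  8.56203052e+01  6.36164648e-02
  7.38226868e+01  4.05004943e+01] [ 0.59983079 -0.20891995  0.15917008]
tip s,w2 (array([ 0.6053, -0.2074,  0.1772]), [[1.6, 0.7], [2.2, 7.1]])
cap s,t (array([ 0.5969, -0.2084,  0.1416]), [[-0.6, 0.1], [-0.4, -0.2]])
cap t,w1 (array([ 0.598 , -0.2092,  0.1343]), [[-0.5, -0.1], [1.2, 0.7]])
cap s,w1 (array([ 0.5995, -0.2079,  0.1429]), [[0.4, 0.1], [0.5, 0.8]])
cap s,w2 (array([ 0.601 , -0.2079,  0.1433]), [[0.9, 0.3], [1.1, 3.0]])
```

Both views show a clear gap still; the tips sit about 15 mm higher than computed. I'll continue slowly, watching the force.

```bash
python3 -m crank '[[[0,0,-0.003,0,0,0],[0,0,-0.006,0,0,0],[0,0,-0.009,0,0,0],[0,0,-0.009,0,0,0],[0,0,-0.009,0,0,0]]]'
python3 -m crank '[[[0,0,-0.002,0,0,0],[0,0,-0.004,0,0,0],[0,0,-0.005,0,0,0],[0,0,-0.005,0,0,0]]]'
```

```text
t: 4.55
eef_pos: [0.5997, -0.2089, 0.15]
tcp_rot: [[0.942, 0.335, -0.0], [0.335, -0.942, 0.001], [0.0, -0.001, -1.0]]
ft_force: [-0.3, -0.1, 1.0]
gripper_width: 0.0002
t: 4.95
eef_pos: [0.5996, -0.2088, 0.1447]
tcp_rot: [[0.942, 0.335, -0.001], [0.335, -0.942, 0.002], [-0.0, -0.002, -1.0]]
ft_force: [-0.5, 0.2, -0.1]
gripper_width: -0.0
```

```bash
python3 - <<'E'
from h import *
f,im=grab('scene','s3');f,iw=grab('wrist','w3')
g=lambda x:np.clip(cv2.resize(x,(400,480),interpolation=cv2.INTER_NEAREST).astype(float)*2.5,0,255).astype(np.uint8)
cv2.imwrite('pics/c4.png',np.hstack([g(im[255:315,230:290]),g(iw[220:320,280:380])])[:,:,::-1])
E
```

```text
(no output)
```

View pics/c4.png

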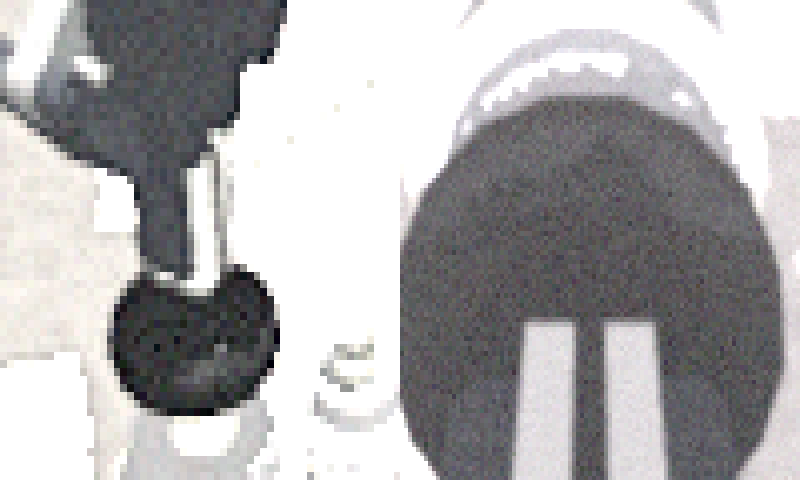

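The tips are now just over the cap, scene row ~290. I'll step down further.

```bash
for i in 1 ; do python3 -m crank '[[[0,0,-0.0015,0,0,0],[0,0,-0.003,0,0,0],[0,0,-0.003,0,0,0]]]' | grep -E 'eef|force'; python3 -m crank '[[[0,0,-0.0015,0,0,0],[0,0,-0.003,0,0,0],[0,0,-0.003,0,0,0]]]' | grep -E 'eef|force'; python3 -m crank '[[[0,0,-0.0015,0,0,0],[0,0,-0.003,0,0,0],[0,0,-0.003,0,0,0]]]' | grep -E 'eef|force';  done
```

```text
eef_pos: [0.5995, -0.2088, 0.1416]
ft_force: [-0.0, -0.3, -0.5]
eef_pos: [0.5994, -0.2087, 0.1382]
ft_force: [0.1, -0.5, 0.5]
eef_pos: [0.5994, -0.2087, 0.1354]
ft_force: [-0.9, 0.0, 0.5]
```

```bash
python3 -m crank '[[[0,0,-0.0015,0,0,0],[0,0,-0.003,0,0,0],[0,0,-0.003,0,0,0]]]' | grep -E 'eef|force'
python3 - <<'E'
from h import *
f,im=grab('scene','s4');f,iw=grab('wrist','w4')
g=lambda x:np.clip(cv2.resize(x,(400,480),interpolation=cv2.INTER_NEAREST).astype(float)*2.5,0,255).astype(np.uint8)
cv2.imwrite('pics/c5.png',np.hstack([g(im[255:315,230:290]),g(iw[220:320,280:380])])[:,:,::-1])
E
```

```text
eef_pos: [0.5995, -0.2088, 0.1331]
ft_force: [-4.3, 1.1, 6.8]
```

View pics/c5.png

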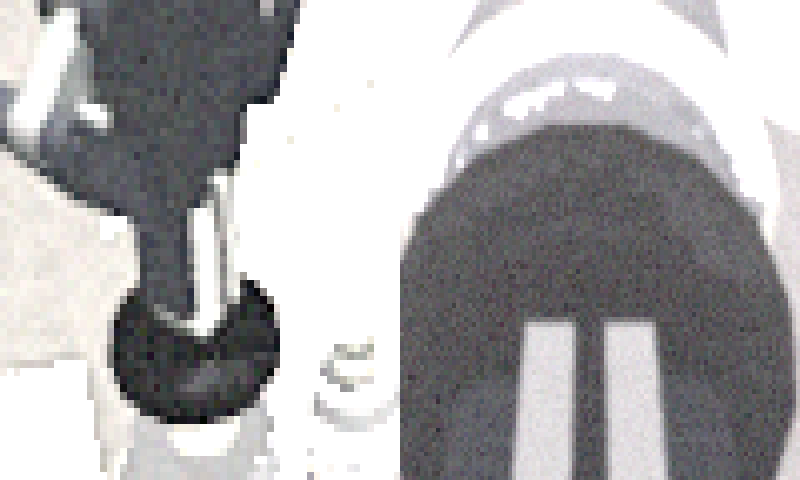

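Contact at TCP z≈0.1335 with 6.8 N, tips centred on the cap. I'll press gently over the full travel.

```bash
python3 -m crank '[[[0,0,-0.002,0,0,0],[0,0,-0.004,0,0,0],[0,0,-0.006,0,0,0],[0,0,-0.008,0,0,0],[0,0,-0.01,0,0,0],[0,0,-0.012,0,0,0],[0,0,-0.012,0,0,0]]]' | grep -E 'eef|force'
python3 -m crank '[[[0,0,-0.001,0,0,0],[0,0,-0.002,0,0,0],[0,0,-0.003,0,0,0],[0,0,-0.003,0,0,0]]]' | grep -E 'eef|force'
```

```text
eef_pos: [0.5995, -0.2088, 0.1229]
ft_force: [-4.9, 2.8, 12.0]
eef_pos: [0.5995, -0.2088, 0.1217]
ft_force: [-4.7, 3.0, 12.0]
```

```bash
python3 -m crank '[[[0,0,-0.0015,0,0,0],[0,0,-0.003,0,0,0],[0,0,-0.003,0,0,0]]]' | grep -E 'eef|force'
python3 -m crank '[[[0,0,-0.0015,0,0,0],[0,0,-0.003,0,0,0],[0,0,-0.003,0,0,0]]]' | grep -E 'eef|force'
python3 - <<'E'
from h import *
f,im=grab('scene','s5');f,iw=grab('wrist','w5')
cv2.imwrite('pics/c6.png',np.hstack([cv2.resize(im[235:365,210:320],(400,480)),cv2.resize(iw[120:320,230:430],(400,480))])[:,:,::-1])
E
```

```text
eef_pos: [0.5996, -0.2088, 0.1206]
ft_force: [-6.2, 2.8, 12.4]
eef_pos: [0.5996, -0.2088, 0.1197]
ft_force: [-5.8, 3.6, 13.0]
```

View pics/c6.png

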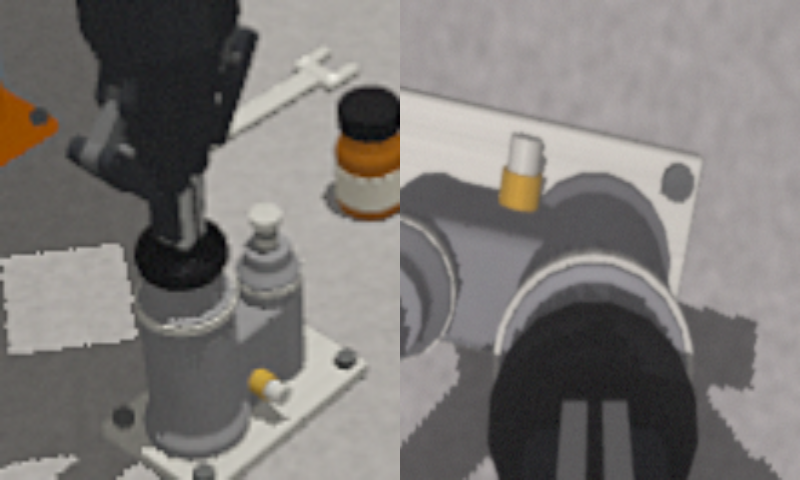

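Plunger is nearly down; the arm yields about 2 mm under load, so I'll command deeper.

```bash
python3 -m crank '[[[0,0,-0.002,0,0,0],[0,0,-0.004,0,0,0],[0,0,-0.005,0,0,0],[0,0,-0.005,0,0,0]]]' | grep -E 'eef|force'
python3 -m crank '[[[0,0,-0.001,0,0,0],[0,0,-0.002,0,0,0],[0,0,-0.003,0,0,0],[0,0,-0.003,0,0,0]]]' | grep -E 'eef|force'
```

```text
eef_pos: [0.5997, -0.2089, 0.1196]
ft_force: [-14.4, 5.9, 30.6]
eef_pos: [0.5998, -0.2089, 0.1197]
ft_force: [-8.8, 3.5, 18.2]
```

Bottomed at 0.1196 (force jumps to 30 N). Release fully, then check the pin.

```bash
python3 -m crank '[[[0,0,0.005,0,0,0],[0,0,0.01,0,0,0],[0,0,0.015,0,0,0],[0,0,0.02,0,0,0],[0,0,0.022,0,0,0],[0,0,0.022,0,0,0],[0,0,0.022,0,0,0],[0,0,0.022,0,0,0]]]'
cat >pin.py <<'E'
import sys
from h import *
f,im=grab('scene',sys.argv[1])
# pin a tower columns: head top row
c=im[255:330,270:300].astype(int); m=((c.min(2)>130)).astype(np.uint8)
print(env.sense()['t'],[(r+255,np.flatnonzero(m[r]).tolist()[:1],int(m[r].sum())) for r in range(0,60,2)])
for h in range(0,41,8):print(h,proj(f,(.590,-.147,.101+h/1000)),end=' ')
E
python3 pin.py p1
```

```text
t: 9.75
eef_pos: [0.5995, -0.2088, 0.1411]
tcp_rot: [[0.942, 0.337, -0.0], [0.337, -0.942, -0.001], [-0.001, 0.001, -1.0]]
ft_force: [-0.0, -0.2, 0.5]
gripper_width: 0.0002
9.8 [(255, [5], 25), (257, [4], 26), (259, [3], 23), (261, [2], 27), (263, [2], 26), (265, [0], 28), (267, [0], 28), (269, [0], 28), (271, [0], 28), (273, [0], 28), (275, [0], 30), (277, [0], 30), (279, [0], 30), (281, [0], 30), (283, [0], 30), (285, [0], 30), (287, [0], 29), (289, [0], 29), (291, [1], 29), (293, [2], 22), (295, [2], 22), (297, [3], 21), (299, [2], 19), (301, [1], 20), (303, [0], 23), (305, [0], 19), (307, [1], 15), (309, [1], 18), (311, [0], 19), (313, [3], 13)]
0 [283.9 298.1] 8 [283.7 294.9] 16 [283.5 291.7] 24 [283.3 288.5] 32 [283.1 285.2] 40 [282.9 281.9]
```

```bash
python3 -m crank '[[[0,0,-0.005,0,0,0],[0,0,-0.008,0,0,0],[0,0,-0.011,0,0,0],[0,0,-0.014,0,0,0],[0,0,-0.017,0,0,0],[0,0,-0.02,0,0,0],[0,0,-0.023,0,0,0],[0,0,-0.025,0,0,0],[0,0,-0.025,0,0,0],[0,0,-0.025,0,0,0]]]' | grep -E 'eef|force'
python3 -m crank '[[[0,0,0.005,0,0,0],[0,0,0.01,0,0,0],[0,0,0.015,0,0,0],[0,0,0.02,0,0,0],[0,0,0.022,0,0,0],[0,0,0.022,0,0,0],[0,0,0.022,0,0,0],[0,0,0.022,0,0,0]]]' | grep -E 'eef|force'
```

```text
eef_pos: [0.6, -0.2091, 0.1197]
ft_force: [-8.5, 3.5, 20.8]
eef_pos: [0.5997, -0.2089, 0.1411]
ft_force: [0.3, -1.1, -0.0]
```

Reliable full stroke (bottom at 0.1197, 21 N; free at top). Two more.

```bash
python3 -m crank '[[[0,0,-0.005,0,0,0],[0,0,-0.008,0,0,0],[0,0,-0.011,0,0,0],[0,0,-0.014,0,0,0],[0,0,-0.017,0,0,0],[0,0,-0.02,0,0,0],[0,0,-0.023,0,0,0],[0,0,-0.025,0,0,0],[0,0,-0.025,0,0,0],[0,0,-0.025,0,0,0]]]' | grep -E 'eef|force'
python3 -m crank '[[[0,0,0.005,0,0,0],[0,0,0.01,0,0,0],[0,0,0.015,0,0,0],[0,0,0.02,0,0,0],[0,0,0.022,0,0,0],[0,0,0.022,0,0,0],[0,0,0.022,0,0,0],[0,0,0.022,0,0,0]]]' | grep -E 'eef|force'
python3 -m crank '[[[0,0,-0.005,0,0,0],[0,0,-0.008,0,0,0],[0,0,-0.011,0,0,0],[0,0,-0.014,0,0,0],[0,0,-0.017,0,0,0],[0,0,-0.02,0,0,0],[0,0,-0.023,0,0,0],[0,0,-0.025,0,0,0],[0,0,-0.025,0,0,0],[0,0,-0.025,0,0,0]]]' | grep -E 'eef|force'
python3 -m crank '[[[0,0,0.005,0,0,0],[0,0,0.01,0,0,0],[0,0,0.015,0,0,0],[0,0,0.02,0,0,0],[0,0,0.022,0,0,0],[0,0,0.022,0,0,0],[0,0,0.022,0,0,0],[0,0,0.022,0,0,0]]]' | grep -E 'eef|force'
python3 - <<'E'
from h import *
f,im=grab('scene','s6');print(env.sense()['t'])
g=lambda x:cv2.resize(x,(400,480))
cv2.imwrite('pics/c7.png',np.hstack([g(im[245:365,220:320]),g(im[190:310,310:410])])[:,:,::-1])
E
```

```text
eef_pos: [0.6001, -0.2092, 0.1197]
ft_force: [-9.5, 3.7, 21.5]
eef_pos: [0.5998, -0.2091, 0.1411]
ft_force: [1.0, 0.1, 0.3]
eef_pos: [0.6001, -0.2093, 0.1197]
ft_force: [-8.8, 3.6, 22.2]
eef_pos: [0.5999, -0.2092, 0.1411]
ft_force: [-0.1, 0.2, -0.6]
15.25
```

View pics/c7.png

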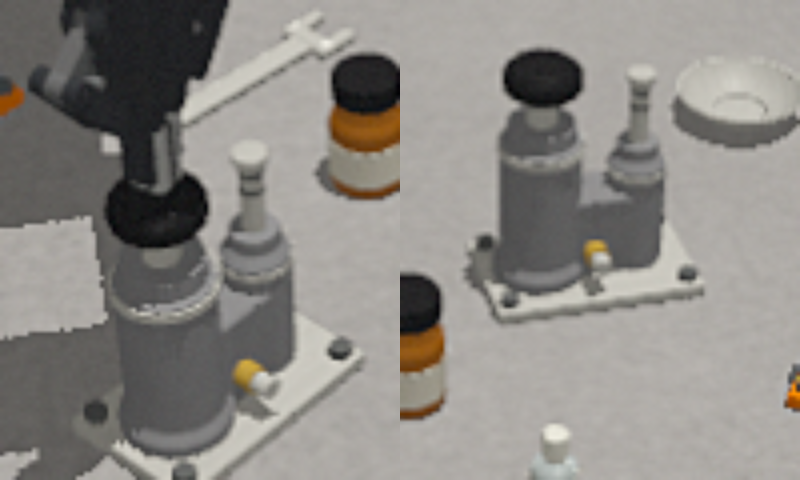

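Pump a's pin now stands tall with its ring visible, like the neighbour's. A fifth (maximum) stroke is harmless and makes sure; then retreat upward.

```bash
python3 -m crank '[[[0,0,-0.005,0,0,0],[0,0,-0.008,0,0,0],[0,0,-0.011,0,0,0],[0,0,-0.014,0,0,0],[0,0,-0.017,0,0,0],[0,0,-0.02,0,0,0],[0,0,-0.023,0,0,0],[0,0,-0.025,0,0,0],[0,0,-0.025,0,0,0],[0,0,-0.025,0,0,0]]]' | grep -E 'eef|force'
python3 -m crank '[[[0,0,0.005,0,0,0],[0,0,0.01,0,0,0],[0,0,0.015,0,0,0],[0,0,0.02,0,0,0],[0,0,0.022,0,0,0],[0,0,0.022,0,0,0],[0,0,0.022,0,0,0],[0,0,0.022,0,0,0]]]' | grep -E 'eef|force'
python3 -m crank '[[[0,0,0.02,0,0,0],[0,0,0.05,0,0,0],[0,0,0.08,0,0,0],[0,0,0.11,0,0,0],[0,0,0.14,0,0,0],[0,0,0.16,0,0,0],[0,0,0.16,0,0,0],[0,0,0.16,0,0,0],[0,0,0.16,0,0,0]]]'
python3 - <<'E'
from h import *
f,im=grab('scene','s7');print(env.sense()['t'])
d=im[190:370,220:420];cv2.imwrite('pics/c8.png',cv2.resize(d,(800,600))[:,:,::-1])
for q in((.590,-.147,.141),(.590,-.147,.133)):print(proj(f,q))
E
```

```text
eef_pos: [0.6003, -0.2094, 0.1196]
ft_force: [-9.0, 4.5, 21.1]
eef_pos: [0.6, -0.2093, 0.141]
ft_force: [-0.4, -0.5, 0.2]
t: 17.95
eef_pos: [0.5992, -0.2089, 0.2987]
tcp_rot: [[0.941, 0.338, -0.002], [0.338, -0.941, -0.002], [-0.003, 0.002, -1.0]]
ft_force: [0.0, 0.1, -1.2]
gripper_width: -0.0001
18.0
[282.9 281.9]
[283.1 285.2]
```

View pics/c8.png

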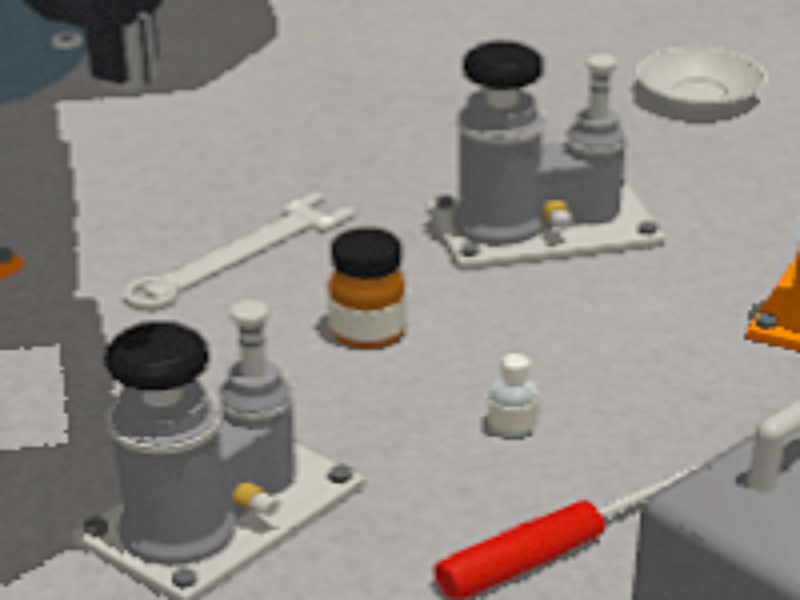

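The pin head top is at scene row ~282, against 281.9 predicted for fully out. The plunger is up and the bystanders have not moved.

```bash
python3 -c "
from h import *
print(job.job_done())"
```

```text
the job is handed in; nothing more can be done
None
```

I pressed the plunger of the grey pump whose pin was down for five full strokes, with the shut fingertips. Its pin now stands fully out, and I handed the job in at about 18 s.

- **Strokes:** each one reached the bottom stop, with about 21 N on the tool. The first stroke reached 31 N, so all forces read were well under the limits. Each release ended about 6 mm above the cap with no contact force. The fifth stroke was a safety margin, since the pin already looked fully out after the fourth.
- **Final picture:** pin a's head top is at row 282, against 281.9 predicted for fully out, and it looks like the neighbour's. The plunger is up, and the neighbour and the other objects in view look undisturbed. The gripper is clear, about 15 cm above the cap.
- **Disagreement:** the fingertips met the cap about 34 mm lower in reported TCP height than the stated tool geometry implies. I did not find out why, so I found the contact height by force and pictures instead.
- **Side force:** there was a sideways force of up to about 15 N (about 10 N on later strokes) while pressing, which I did not explain.

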